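# Start the stirrer: coarse speed ring up to its limit stop

## Robot

A 7-joint arm with a two-finger parallel gripper is mounted at the origin on a cart in front of the work surface, level with it; the furniture and walls round the work are solid. World frame = base frame: x ahead of the robot, y to its left, z up, the work surface at z = 0. Lengths are in m, angles in rad, forces in N, time in s.
With the tool pointing down it reaches from about 0.4 to 0.875 m from the base axis. Payload 19.3 kg.
Tool frame: the origin (TCP) lies midway between the tips of the shut fingers; the grasp point (between the pads) lies 19 mm behind it; z points along the fingers, y is the line along which they close (so a half turn about z gives the same grasp; the last joint's range is limited). The gripper opens to 85 mm and grips with 20 to 120 N. Pads are 22 mm wide; open, the fingers measure 114 mm over their backs; the gripper's body (76 mm by 85 mm) begins 54 mm behind the grasp point. The pads swing forward as they close: fully open they stand 13 mm farther back than shut.
Start: joints at [1.108, 0.521, -0.036, 1.599, 0.021, 1.021, -0.113], TCP at [0.239, -0.577, 0.193] pointing down, gripper open.
Joint ranges: [-2.91, 2.91], [-0.3, 2.13], [-1.5, 1.42], [0.17, 2.43], [-1.26, 4.41], [0.16, 1.93], [-2.52, 2.52]. Speed limits (rad/s): [1.89, 1.89, 2.39, 2.39, 3.01, 3.01, 3.01].

## Interface

Orientations are given as [roll, pitch, yaw] about the fixed x, y, z axes, in that order (R = Rz(yaw) Ry(pitch) Rx(roll)).
In Python, from workcell import * gives the robot as it stands.
- The arm moves only by the shell command python3 -m creep 'ROWS' [FORCE]. ROWS is JSON, a list that holds one entry, the list of rows, each a list of 7 numbers: the closure, from -1 (fully open) to 1 (shut), then the shift along the tool's x, y, z in m, then the turn, a rotation vector about the tool's x, y, z in degrees. A call has 1 to 10 rows; each row shifts and turns the commanded pose from where the row before left it, along the tool's axes as they then stand; what a row does not reach is not made up. A row lasts 1/10 s, in which the tool goes at most 50 mm and 8.59 degrees, less where a joint would pass 70% of its speed; a pose out of reach is approached as far as the arm can. A call is refused whole if a number of a shift passes 0.05 or a number of a turn 8.59, either way. A call with a gripper value outside its range is refused whole. The fingers move at their own pace and stop on an object; FORCE is the grip in N (left out, the last holds). Time passes only in rows, so rows that do not move let the fingers close. It gives the time, the measured TCP pose, the force, the opening and the grip force at its end, in the units of the state.
- observe(): the state, without advancing time (a new reading comes with each control period).
- grab_frame(name): name is "scene" or "top" or "wrist"; returns a dict with "image" (400x640x3 uint8, red, green, blue), "range_z" (400x640 float32, m along the optical axis (not along the pixel's ray), 0 where there is no reading), "fx", "fy", "cx", "cy" (pixels), "R" (3x3) and "t" (3): a world point X has camera coordinates R X + t; the wrist camera has in their place "T_tool_cam" (4x4, takes a point from camera to tool coordinates, whose origin is the TCP and whose axes are the flange's). Camera axes: x right, y down, z forward; pixel columns grow to the right and rows downward; lengths in m; the calibration is good to about 2 mm. A picture is of the moment at which its call begins: read the wrist's pose just before it.
- job_done(): hands the job in; it is judged then, once.
Trained networks look in a picture, given as the dict that the camera call returned (one of the last four; its "shot" number tells which), for a name from the list of things; names that differ only in an ending like _2 or _b are one class to them, and where a whole thing is asked for, a point or a joint stands for the part that bears it (a point fixed in the world has none). Each returns a list of dicts, best first, with "confidence" (0 to 1); they miss things now and then, are a little off and sometimes report something else, mostly with a low value. They report only what shows in the picture. A call takes as long as a camera call.
- find_in(picture, thing): "extent" ([centre column, centre row, width, height] in pixels, round what is visible of it).
- outline_of(picture, thing): "region" (400x640 bool, what is visible of it) and "extent" ([centre column, centre row, width, height] in pixels, round what is visible of it).
- tip_of(picture, thing): "position" ([column, row] in pixels: a listed point, or the origin of a listed thing).
The state is a dict: "clock": time; "qpos": joint angles; "qd": joint speeds; "joint_efforts": joint torques, N m; "position": TCP position; "tool_rot": TCP orientation; "force": force on the tool from outside, world axes, zero at the start; "moment": the same for the moment, N m; "grip_width": finger opening in m; "finger_force": force on a finger pad.
Only numpy, scipy, OpenCV 4.12 (cv2) and the standard library are available. Lean on these libraries where they do the work, as an engineer would, in place of code of your own. Each camera call takes 0.05 s, during which the arm holds its last target. There are 200 camera calls.

## Task

Take the small narrow-necked brown-glass bottle that stands with two white jars, stand it upright in the middle of the magnetic stirrer's round plate and let go of it. Then turn only the outer (coarse) ring of the stirrer's stacked double knob clockwise, seen from above, until its lug is pressed snugly, with about 9 N, against the pin of the limit stop; never force it beyond 15 N, and leave the lug resting against the pin. The inner (fine) knob must keep its setting, and the two jars and the roll of tape stay where they are.

Things in the scene. Friction and masses are not known exactly. Their poses are not given: they have to be found in the camera images.
- bottle_centre (a point): the bottle to load: amber narrow-necked reagent bottle with rounded shoulders, a round body of 48 mm diameter up to about 60 mm above its foot, above it a neck and cap of about 22 mm, 90 mm high in all, 0.1 to 0.18 kg, loose; this point is on its axis 45 mm above its foot; z is up its axis
- jar_small_centre (a point): bystander: white wide-mouthed jar, 42 mm diameter, 75 mm high, loose; this point is on its axis, 37.5 mm above its foot. Leave it alone
- jar_large_centre (a point): bystander: white wide-mouthed jar, 54 mm diameter, 95 mm high, loose; this point is on its axis, 47.5 mm above its foot. Leave it alone
- tape_roll_centre (a point): bystander: roll of masking tape lying flat, 96 mm diameter, 25 mm high, loose; its centre. Leave it alone
- stirrer: magnetic stirrer, a low white box fixed to the bench, 160 mm along its x, 290 mm along its y, top 50 mm above the bench; origin at the centre of its underside, x away from the robot at yaw 0, y to the left, z up. A round plate stands on its left half, a double knob on its right half, 155 mm from the plate's centre
- plate_centre (a point): centre of the top of the stirrer's flat white plate, 120 mm diameter, 56 mm above the bench
- dial_centre (a point): point on the common upright axis of the ring, the fine knob and the limit stop, at the top of the housing, 50 mm above the bench
- coarse_ring: outer ring of the double knob (coarse speed), black, origin at dial_centre, z up. It turns about z, clockwise from above by 0.5 to 1.45 rad from the start until the lug meets the pin; drags with about 0.15 N m, stays where left. The axle bears the pin's push, so the gripper feels it only as a moment about the axis: 9 N at the lug is 0.32 N m on top of the drag
- ring_grip (a point): where to grip the ring: on its axis, 22 mm above the housing's top. The fluted grip is a cylinder of 56 mm diameter, 8.5 to 34 mm above the housing's top; below it a flange of 62 mm diameter and the lug
- ring_lug (a point): middle of the lug on the ring: a tooth 6 mm wide and 5 mm high that reaches to 41 mm from the axis; this point is 36 mm from the axis along the ring's own -x, 5.5 mm above the housing's top (lug spans 3 to 8 mm)
- limit_stop: limit stop: flat collar of 82 mm diameter round the foot of the ring, with a curved slot; in the slot a small clamp block (top 11 mm above the housing's top, 31 to 44 mm from the axis) just clockwise of a rubber-sleeved pin that it carries. Origin at dial_centre, x points to stop_pin. It does not turn, but the pin yields about 0.017 rad (0.6 mm) at 9 N
- stop_pin (a point): nominal place of the upright pin of the limit stop (7 mm diameter, top 8.5 mm above the housing's top): 36 mm from the axis, 5.5 mm above the housing's top. The clamp may stand anywhere in its slot, so the real pin is up to 3.6 mm (0.1 rad) off either way round the axis; it must be found by feel. Lug meets pin when their middles are 6.5 mm apart
- fine_mark (a point): mark on the inner (fine) knob, 15 mm from the axis, 50 mm above the housing's top. The fine knob is a grey cylinder of 36 mm diameter directly above the ring, 34.5 to 50.5 mm above the housing's top; it turns at the lightest touch, and a turn of 0.13 rad moves the mark by 2 mm

How it is judged:
On the way, in this order (a step that is already met when the one before it is completed fails the run):
1. the bottle stands upright in the middle of the plate, released (horizontal distance between bottle_centre and plate_centre below 0.018 m and z of bottle_centre in the frame of plate_centre below 0.05 m and angle between bottle_centre's own z axis and vertical below 0.1 rad and contact force between the fingers and bottle below 0.1 N), for 0.2 s.
2. the ring's lug is pressed against the pin of the limit stop with 5 to 16 N (contact force between coarse_ring and limit_stop between 5 and 16 N), for 0.2 s.
At the end, for the whole second after the job is handed in: Bottle upright (0.1 rad), released, at rest, its axis within 18 mm of the plate centre; ring at rest, lug still touching the pin (over 0.5 N), after 0.2 s of pressing with 5 to 16 N; mark of the fine knob within 2 mm of its start (all of step 1 and contact force between coarse_ring and limit_stop above 0.5 N and linear speed of bottle below 0.02 m/s and angular speed of coarse_ring below 0.05 rad/s and distance of fine_mark from where it was at the start of the episode below 0.002 m).
It fails at once if the lug is forced against the limit stop with more than 16 N (contact force between coarse_ring and limit_stop above 16 N).
It fails at once if the fine knob is turned: its mark moves by more than 2 mm (distance of fine_mark from where it was at the start of the episode above 0.002 m).
It fails at once if one of the two jars or the roll of tape is moved by more than 20 mm (distance of any of jar_small_centre, jar_large_centre, tape_roll_centre from where it was at the start of the episode above 0.02 m).
It also fails if it takes over 72 s, if anything falls off the work surface, if the arm or the gripper's body presses on something with over 40 N, if the wrist force passes 120 N, or if a joint passes its speed limit or range.

## Working session

There is one attempt and no reset: what is moved stays moved. The work goes in short steps, Python scripts to look and compute and a shell command to move; the robot and the scene stay as the last step left them, time stands still between calls to the robot, and variables do not carry over. Pictures are saved under pics/ and viewed, at most 10 in all, crops included, and the job is handed in when it is done.

```bash
mkdir -p pics; cat > h.py <<'E'
from workcell import *
import numpy as np, cv2
from scipy.spatial.transform import Rotation as Ro
def px2w(p,u,v,z=None,T=None):
    # world point at pixel; if z given intersect with plane z, else use depth
    d=np.array([(u-p["cx"])/p["fx"],(v-p["cy"])/p["fy"],1.])
    if T is None:
        R=np.array(p["R"]);t=np.array(p["t"]);o=-R.T@t;w=R.T@d
    else: o=T[:3,3];w=T[:3,:3]@d
    s=(z-o[2])/w[2] if z is not None else p["range_z"][int(v),int(u)]
    return o+s*w
def pose(s):
    T=np.eye(4);T[:3,3]=s["position"];T[:3,:3]=Ro.from_euler("xyz",s["tool_rot"]).as_matrix();return T
E
python3 - <<'E'
from h import *
s=observe();print({k:np.round(v,3).tolist() for k,v in s.items()})
for c in("scene","top"):
    p=grab_frame(c);im=p["image"][:,:,::-1].copy()
    for n,z in dict(bottle_centre=.045,jar_small_centre=.0375,jar_large_centre=.0475,tape_roll_centre=.0125,plate_centre=.056,dial_centre=.05,ring_lug=.0555,stop_pin=.0555,fine_mark=.1,stirrer=0,ring_grip=.072).items():
        for r in tip_of(p,n)[:2]:
            u,v=r["position"];print(c,n,round(r["confidence"],2),np.round([u,v]),np.round(px2w(p,u,v,z),4))
            cv2.circle(im,(int(u),int(v)),2,(0,0,255),-1)
    cv2.imwrite(f"pics/{c}1.png",im)
E
```

```text
{'clock': 0.0, 'qpos': [1.108, 0.522, -0.036, 1.6, 0.021, 1.021, -0.113], 'qd': [-0.001, -0.001, 0.001, 0.001, -0.002, -0.0, -0.001], 'joint_efforts': [0.0, -92.711, 1.98, -36.995, 0.018, 0.008, -0.0], 'position': [0.239, -0.577, 0.192], 'tool_rot': [-3.14, 0.0, 0.393], 'force': [-0.61, 0.891, 0.063], 'moment': [0.022, 0.016, -0.032], 'finger_force': 0.0, 'grip_width': 0.085}
scene bottle_centre 0.94 [220. 273.] [0.46   0.3677 0.045 ]
scene jar_small_centre 0.85 [271. 258.] [0.4283 0.2378 0.0375]
scene jar_small_centre 0.52 [295. 200.] [ 0.6238 -0.0464  0.0375]
scene jar_large_centre 0.63 [217. 244.] [0.5698 0.289  0.0475]
scene tape_roll_centre 0.72 [400. 186.] [ 0.4843 -0.3994  0.0125]
scene plate_centre 0.82 [295. 200.] [ 0.5965 -0.0179  0.056 ]
scene dial_centre 0.75 [328. 190.] [ 0.5831 -0.1512  0.05  ]
scene dial_centre 0.7 [330. 192.] [ 0.5664 -0.14    0.05  ]
scene ring_lug 0.54 [340. 192.] [ 0.5383 -0.1541  0.0555]
scene stop_pin 0.6 [325. 189.] [ 0.5874 -0.1397  0.0555]
scene stop_pin 0.44 [273. 259.] [0.4003 0.2569 0.0555]
scene fine_mark 0.45 [334. 176.] [ 0.5655 -0.1591 
[... 255 characters left out ...]
l_centre 0.73 [226. 241.] [0.4398 0.2416 0.0375]
top jar_large_centre 0.57 [205. 198.] [0.5637 0.2849 0.0475]
top jar_large_centre 0.23 [307. 176.] [ 0.5859 -0.0027  0.0475]
top tape_roll_centre 0.97 [443. 201.] [ 0.467  -0.379   0.0125]
top plate_centre 0.97 [306. 177.] [5.821e-01 1.000e-04 5.600e-02]
top plate_centre 0.34 [229. 243.] [0.4314 0.2303 0.056 ]
top dial_centre 0.96 [359. 167.] [ 0.591  -0.1514  0.05  ]
top ring_lug 0.62 [356. 184.] [ 0.5407 -0.1342  0.0555]
top stop_pin 0.76 [349. 178.] [ 0.5626 -0.1179  0.0555]
top fine_mark 0.63 [361. 172.] [ 0.5615 -0.1456  0.1   ]
top stirrer 0.59 [332. 176.] [ 0.5902 -0.0768  0.    ]
top ring_grip 0.72 [364. 168.] [ 0.5789 -0.159   0.072 ]
```

```bash
python3 -c "
import cv2,numpy as np
cv2.imwrite('pics/both1.png',cv2.resize(np.vstack([cv2.imread('pics/scene1.png'),cv2.imread('pics/top1.png')]),(480,600),interpolation=cv2.INTER_AREA))"
```

```text
(no output)
```

View pics/top1.png

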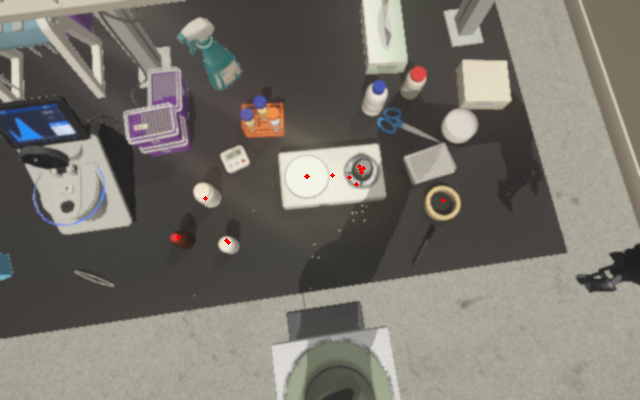

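View pics/scene1.png

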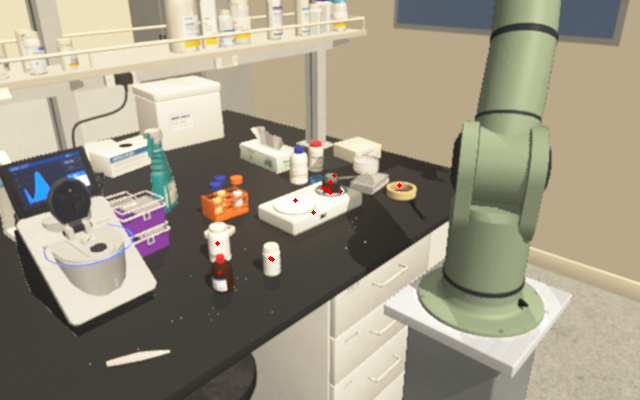

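The top view agrees with the networks. The bottle is at pixel (178,238), the jars at (207,195) and (228,243), the plate at (306,177) and the dial at (361,169). The scene view confirms the bottle at (221,275). I'll go over the dial first to look from close by.

```bash
python3 -m creep '[[[-1,0.039,-0.027,-0.01,0,0,0],[-1,0.039,-0.027,-0.01,0,0,0],[-1,0.039,-0.027,-0.01,0,0,0],[-1,0.039,-0.027,-0.01,0,0,0],[-1,0.039,-0.027,-0.01,0,0,0],[-1,0.039,-0.027,-0.01,0,0,0],[-1,0.039,-0.027,-0.01,0,0,0],[-1,0.039,-0.027,-0.01,0,0,0],[-1,0.039,-0.027,-0.01,0,0,0],[-1,0,0,0,0,0,0]]]'
python3 - <<'E'
from h import *
s=observe();print(s["position"],s["tool_rot"],s["qpos"])
p=grab_frame("wrist");print(np.round(p["T_tool_cam"],3))
T=pose(s)@p["T_tool_cam"];print(T[:3,3],T[:3,2])
E
```

```text
clock: 2.2
position: [0.4741, -0.2129, 0.2839]
tool_rot: [3.142, -0.003, 0.401]
force: [-1.1, -0.9, -0.7]
grip_width: 0.0853
finger_force: 0.0
[ 0.47408342 -0.21287625  0.28394602] [ 3.1415276  -0.0032975   0.40062846] [ 0.47356537  0.26625983 -0.20483152  1.749586    0.05700918  1.12907417
 -0.91866178]
[[-0.    -0.956 -0.294  0.074]
 [ 1.     0.    -0.001 -0.   ]
 [ 0.001 -0.294  0.956 -0.181]
 [ 0.     0.     0.     1.   ]]
[ 0.54169415 -0.18419016  0.46471375] [-0.26843687 -0.1125986  -0.95669389]
```

```bash
python3 -m creep '[[[-1,0.035,-0.002,0.01,0,0,0],[-1,0.035,-0.002,0.01,0,0,0],[-1,0.035,-0.002,0.01,0,0,0],[-1,0.03,-0.002,0.01,0,0,0],[-1,0,0,0,0,0,0],[-1,0,0,0,0,0,0]]]'
python3 - <<'E'
from h import *
s=observe();print(s["position"],s["tool_rot"],s["qpos"])
p=grab_frame("wrist");T=pose(s)@p["T_tool_cam"];im=p["image"][:,:,::-1].copy()
for n,z in dict(dial_centre=.05,ring_lug=.0555,stop_pin=.0555,fine_mark=.1,ring_grip=.072,limit_stop=.05,coarse_ring=.05,plate_centre=.056).items():
    for r in tip_of(p,n)[:2]:
        u,v=r["position"];print(n,round(r["confidence"],2),np.round([u,v]),np.round(px2w(p,u,v,z,T),4))
        cv2.circle(im,(int(u),int(v)),1,(0,0,255),-1)
cv2.imwrite("pics/w1.png",im)
E
```

```text
clock: 2.85
position: [0.5917, -0.1601, 0.2419]
tool_rot: [-3.141, 0.001, 0.392]
force: [-0.4, -0.8, 0.1]
grip_width: 0.0855
finger_force: 0.0
[ 0.59169864 -0.16013172  0.24188508] [-3.14111299e+00  1.32889605e-03  3.92466850e-01] [ 0.31860146  0.46399133 -0.21971621  1.56590519  0.10857323  1.12506489
 -1.10394027]
ring_lug 0.94 [290. 203.] [ 0.5399 -0.1465  0.0555]
stop_pin 0.72 [280. 162.] [ 0.5804 -0.1191  0.0555]
fine_mark 0.84 [298. 198.] [ 0.5628 -0.1503  0.1   ]
ring_grip 0.73 [309. 181.] [ 0.5772 -0.1562  0.072 ]
limit_stop 0.69 [177. 117.] [0.5829 0.001  0.05  ]
limit_stop 0.31 [280. 167.] [ 0.5738 -0.1216  0.05  ]
coarse_ring 0.75 [310. 177.] [ 0.5763 -0.1565  0.05  ]
plate_centre 0.78 [177. 120.] [ 0.5811 -0.0015  0.056 ]
```

View pics/w1.png

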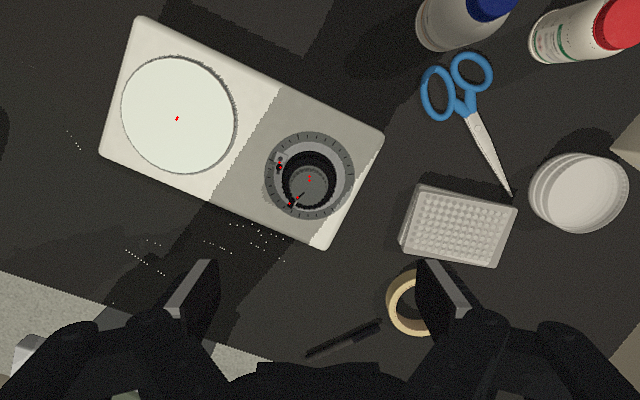

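The wrist view shows the lug pointer at about (290,203), the pin at (280,162) with its block just clockwise, and the ring at about (308,180). The travel to contact is therefore about 1.2 rad. Gripping at yaw 120° and ending near 50° keeps the fingers clear of the block. Next: the bottle.

```bash
python3 -m creep '[[[-1,0,0,0,0,0,-8.44],[-1,0,0,0,0,0,-8.44],[-1,0,0,0,0,0,-8.44],[-1,0,0,0,0,0,-8.44],[-1,0,0,0,0,0,-8.44],[-1,0,0,0,0,0,-8.44],[-1,0,0,0,0,0,-8.44],[-1,0,0,0,0,0,-8.44],[-1,0,0,0,0,0,0]]]'
python3 -m creep '[[[-1,0.045,-0.011,0,0,0,0],[-1,0.045,-0.011,0,0,0,0],[-1,0.045,-0.011,0,0,0,0],[-1,0.045,-0.011,0,0,0,0],[-1,0.045,-0.011,0,0,0,0],[-1,0.045,-0.011,0,0,0,0],[-1,0.045,-0.011,0,0,0,0],[-1,0.045,-0.011,0,0,0,0],[-1,0.045,-0.011,0,0,0,0],[-1,0.045,-0.011,0,0,0,0]]]'
python3 -m creep '[[[-1,0.03,-0.007,0,0,0,0],[-1,0.02,-0.007,0,0,0,0],[-1,0,0,0,0,0,0],[-1,0,0,0,0,0,0]]]'
python3 - <<'E'
from h import *
s=observe();print(s["position"],s["tool_rot"],s["qpos"])
p=grab_frame("wrist");T=pose(s)@p["T_tool_cam"];im=p["image"][:,:,::-1].copy()
for n,z in dict(bottle_centre=.045,jar_small_centre=.0375,jar_large_centre=.0475).items():
    for r in tip_of(p,n)[:2]:
        u,v=r["position"];print(n,round(r["confidence"],2),np.round([u,v]),np.round(px2w(p,u,v,z,T),4))
        cv2.circle(im,(int(u),int(v)),1,(0,255,0),-1)
r=outline_of(p,"bottle_centre")[0]["region"]
vs,us=np.nonzero(r);X=np.array([px2w(p,u,v,None,T) for u,v in zip(us,vs) if p["range_z"][v,u]>0])
for a,b in((.005,.025),(.025,.05),(.05,.062),(.075,.085),(.085,.1)):
    m=(X[:,2]>a)&(X[:,2]<b); 
    if m.sum()>3:print(a,b,m.sum(),X[m].mean(0),X[m].min(0),X[m].max(0))
cv2.imwrite("pics/w2.png",im)
E
```

```text
clock: 4.2
position: [0.592, -0.1597, 0.2426]
tool_rot: [3.142, -0.0, 1.574]
force: [0.3, 0.1, -0.2]
grip_width: 0.0854
finger_force: 0.0
clock: 5.2
position: [0.4814, 0.2921, 0.2429]
tool_rot: [3.141, -0.0, 1.566]
force: [0.4, -0.3, 0.5]
grip_width: 0.0856
finger_force: 0.0
clock: 5.6
position: [0.4678, 0.3404, 0.2425]
tool_rot: [-3.142, 0.0, 1.568]
force: [0.6, -0.8, 0.0]
grip_width: 0.0854
finger_force: 0.0
[0.46783731 0.34039886 0.24250802] [-3.14153825e+00  3.03136687e-04  1.56839082e+00] [-0.2888622   0.45579141 -0.62388988  1.64318644  0.28760973  1.13624816
 -0.98901834]
bottle_centre 0.65 [311. 146.] [0.4599 0.3627 0.045 ]
jar_small_centre 0.63 [288. 245.] [0.4301 0.2379 0.0375]
jar_large_centre 0.79 [408. 210.] [0.5739 0.2874 0.0475]
0.005 0.025 26 [0.46196147 0.38194315 0.01497346] [0.44304743 0.37489078 0.00598933] [0.47856212 0.38437432 0.02453935]
0.025 0.05 60 [0.46248879 0.38092859 0.04096765] [0.43974023 0.36578735 0.02727434] [0.48306793 0.38463138 0.04998938]
0.05 0.062 225 [0.46074383 0.37016138 0.05782261] [0.43645272 0.33866735 0.05019692] [0.48295168 0.38467149 0.06199032]
0.075 0.085 42 [0.46053477 0.36823633 0.0777761 ] [0.44992293 0.35165998 0.07503769] [0.47160801 0.37249234 0.08474007]
0.085 0.1 317 [0.45992988 0.36230911 0.08856192] [0.45033509 0.3528621  0.08612759] [0.46943943 0.37207588 0.09032598]
```

View pics/w2.png

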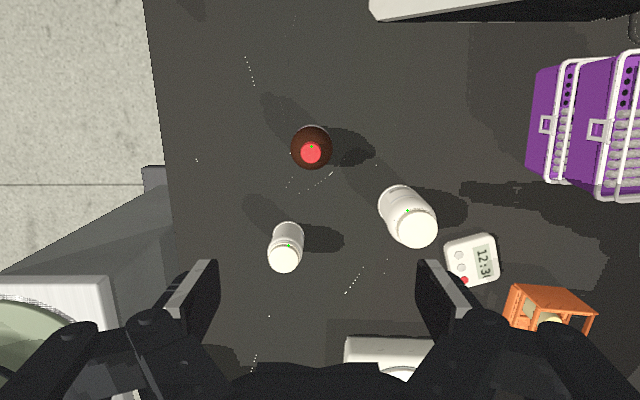

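The wrist view shows the red cap of the bottle at (311,152) and the jars well clear of the finger paths. The bottle axis is at (0.460, 0.3615).

```bash
python3 -m creep '[[[-1,0.011,-0.004,0.02,0,0,0],[-1,0.01,-0.004,0.03,0,0,0],[-1,0,0,0.04,0,0,0],[-1,0,0,0.04,0,0,0],[-1,0,0,0.04,0,0,0],[-1,0,0,0.03,0,0,0],[-1,0,0,0.0185,0,0,0],[-1,0,0,0,0,0,0]]]'
python3 -m creep '[[[1,0,0,0,0,0,0],[1,0,0,0,0,0,0],[1,0,0,0,0,0,0],[1,0,0,0,0,0,0],[1,0,0,0,0,0,0],[1,0,0,0,0,0,0],[1,0,0,0,0,0,0],[1,0,0,0,0,0,0]]]' 30
```

```text
clock: 6.65
position: [0.4591, 0.36, 0.0219]
tool_rot: [-3.139, 0.002, 1.57]
force: [0.4, -0.2, 0.8]
grip_width: 0.0852
finger_force: 0.0
clock: 7.45
position: [0.4608, 0.3618, 0.0253]
tool_rot: [3.14, -0.001, 1.571]
force: [1.3, -1.9, 8.2]
grip_width: 0.0352
finger_force: 27.4
```

```bash
python3 - <<'E'
from h import *
s=observe();print(s["position"],s["grip_width"],s["finger_force"],s["force"])
a=grab_frame("wrist");b=grab_frame("scene")
im=np.hstack([cv2.resize(a["image"][100:400,120:520],(400,300)),cv2.resize(b["image"][180:330,120:320],(400,300))])[:,:,::-1]
cv2.imwrite("pics/g1.png",im)
E
```

```text
[0.46077813 0.36180711 0.02530489] 0.03517506236201243 27.35868609510362 [ 1.25540564 -1.90720364  8.23386638]
```

View pics/g1.png

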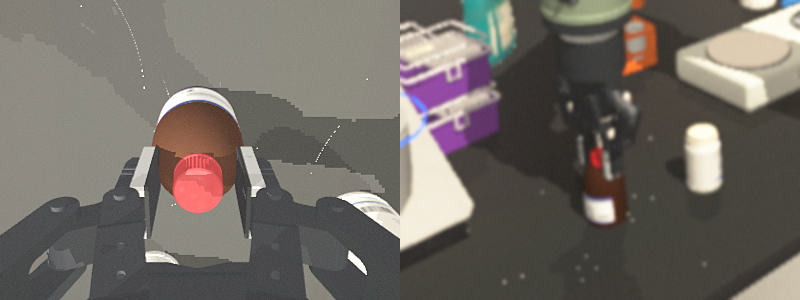

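The pads are on the rounded shoulder: opening is 35 mm, with an 8 N vertical reaction. I'll measure where the fingertips really are before regripping.

```bash
python3 - <<'E'
from h import *
s=observe();p=grab_frame("wrist");T=p["T_tool_cam"];d=p["range_z"]
v,u=np.nonzero(d>0);P=np.stack([(u-p["cx"])/p["fx"],(v-p["cy"])/p["fy"],np.ones(len(u))])*d[v,u]
X=(T[:3,:3]@P).T+T[:3,3]
for lo,hi in((-.045,-.014),(.014,.045)):
  for x0,x1 in((-.012,.004),(.004,.012),(.012,.02)):
    m=(X[:,1]>lo)&(X[:,1]<hi)&(X[:,0]>x0)&(X[:,0]<x1)&(X[:,2]<.02)&(X[:,2]>-.09)
    h,e=np.histogram(X[m,2],np.arange(-.09,.025,.01));print(lo,x0,h,X[m,2].max() if m.any() else 0)
W=(pose(s)@np.c_[X,np.ones(len(X))].T).T
m=(abs(X[:,0])<.03)&(abs(X[:,1])<.0118)&(W[:,2]>.08)&(W[:,2]<.1)
print("cap",W[m].mean(0),W[m,2].max(),np.ptp(W[m],0))
E
```

```text
-0.045 -0.012 [ 25 317 123 102 274   0   0   0   0   0   0] -0.040345256193681844
-0.045 0.004 [869 432 455 381 349  89  42  11  10   5   4] 0.018689651593218837
-0.045 0.012 [315   1   0   0  16 135  98  62  48  38  32] 0.018695250090968868
0.014 -0.012 [ 30 306 131 103 193   0   0   0   0   0   0] -0.04039335245340106
0.014 0.004 [895 433 445 384 284  85  42  13   8   6   6] 0.018497370739583657
0.014 0.012 [328   8   0   0   1  78  70  50  30  30  16] 0.016925025139770178
cap [0.45995107 0.36402365 0.08767107 1.        ] 0.09034428011095828 [0.02050231 0.02075441 0.01034144 0.        ]
```

```bash
cat >> h.py <<'E'
def toolpts(p):
    T=p["T_tool_cam"];d=p["range_z"];v,u=np.nonzero(d>0)
    P=np.stack([(u-p["cx"])/p["fx"],(v-p["cy"])/p["fy"],np.ones(len(u))])*d[v,u]
    return (T[:3,:3]@P).T+T[:3,3]
E
cat > f.py <<'E'
from h import *
X=toolpts(grab_frame("wrist"))
for k in(-1,1):
  Y=k*X[:,1]
  for a in range(12,60,4):
    m=(Y>a/1e3)&(Y<a/1e3+.004)&(abs(X[:,0])<.013)&(X[:,2]>-.1)&(X[:,2]<.03)
    if m.sum():print(k,a,m.sum(),np.round(np.percentile(X[m,2],[1,25,50,75,90,95,99])*1e3,0))
E
python3 f.py; python3 -m creep '[[[-1,0,0,0,0,0,0],[-1,0,0,0,0,0,0],[-1,0,0,0,0,0,0],[-1,0,0,-0.03,0,0,0],[-1,0,0,-0.01,0,0,0],[-1,0,0,0,0,0,0]]]'; python3 f.py
```

```text
-1 12 428 [-49. -48. -47. -45. -43. -42. -40.]
-1 16 1408 [-96. -76. -65. -48. -43. -39. -34.]
-1 20 1111 [-97. -86. -75. -55. -28.  -1.  26.]
-1 24 716 [-98. -91. -84. -54.  26.  26.  27.]
-1 28 802 [-97. -86. -63.  25.  26.  26.  27.]
-1 32 799 [-94. -93. -90.  25.  26.  27.  27.]
-1 36 1400 [-96. -94. -93. -87.  26.  26.  27.]
-1 40 1503 [-100.  -97.  -95.  -92.   26.   26.   27.]
-1 44 938 [-100.  -96.  -95.   -3.   26.   27.   27.]
-1 48 807 [-100.  -97.  -94.   25.   26.   26.   27.]
-1 52 327 [-100.  -95.   26.   26.   27.   27.   27.]
-1 56 230 [24. 25. 26. 26. 27. 27. 27.]
1 12 396 [-48. -46. -45. -43. -41. -40. -37.]
1 16 1777 [-96. -77. -70. -54. -43. -33.  11.]
1 20 892 [-97. -89. -75. -55. -16.  26.  27.]
1 24 806 [-98. -91. -78. -49.  26.  27.  27.]
1 28 639 [-93. -87. -62.  26.  27.  27.  27.]
1 32 1024 [-94. -93. -92. -82.  26.  27.  27.]
1 36 1736 [-100.  -95.  -94.  -90.   26.   26.   27.]
1 40 1178 [-100.  -96.  -95.  -90.   26.   27.   27.]
1 44 906 [-100.  -97.  -94.   25.   26.   27.   27.]
1 48 635 [-100.  -97.  -93.   26.   27.   27.   27.]
1 52 246 [-100.   2
[... 361 characters left out ...]
 13. 13.]
-1 40 1907 [-99. -81. -73. -64. -57. -55. -52.]
-1 44 971 [-100.  -89.  -86.  -73.  -63.  -59.  -55.]
-1 48 539 [-100.  -96.  -87.  -74.  -63.  -59.  -55.]
-1 52 448 [-100.  -95.  -79.  -70.  -63.  -60.  -59.]
-1 56 240 [-100.  -98.  -96.  -77.  -68.  -64.  -62.]
1 12 281 [-8. -6. -5. -3. -1.  1.  2.]
1 16 221 [-4. -2.  1.  4.  9. 13. 26.]
1 20 73 [ 3.  5.  8. 11. 16. 19. 25.]
1 36 15 [-100. -100.  -99.  -99.  -99.  -98.  -98.]
1 40 2312 [-99. -84. -75. -65. -57. -55. -52.]
1 44 902 [-100.  -92.  -84.  -72.  -62.  -59.  -56.]
1 48 295 [-100.  -98.  -92.  -77.  -65.  -61.  -56.]
1 52 506 [-100.  -95.  -79.  -70.  -64.  -61.  -58.]
1 56 173 [-100.  -99.  -97.  -96.  -95.  -94.  -93.]
```

Measured: the real fingertips sit about 40 mm behind the reported TCP (−43 mm at 35 mm opening, −53 mm open). That explains the shoulder grip. For a body grip I need TCP z of about −0.010, so I'll go down in two checked steps.

```bash
python3 -m creep '[[[-1,0.001,0,0.02,0,0,0],[-1,0,0,0.02,0,0,0],[-1,0,0,0.015,0,0,0],[-1,0,0,0.01,0,0,0],[-1,0,0,0,0,0,0]]]'; python3 -m creep '[[[-1,0,0,0.005,0,0,0],[-1,0,0,0.005,0,0,0],[-1,0,0,0,0,0,0]]]'
```

```text
clock: 8.8
position: [0.4592, 0.362, -0.0024]
tool_rot: [-3.14, 0.001, 1.571]
force: [-0.1, -0.4, 0.1]
grip_width: 0.0855
finger_force: 0.0
clock: 9.1
position: [0.4599, 0.3623, -0.0111]
tool_rot: [-3.142, 0.0, 1.571]
force: [0.5, 0.9, 0.1]
grip_width: 0.0856
finger_force: 0.0
```

```bash
python3 -m creep '[[[1,0,0,0,0,0,0],[1,0,0,0,0,0,0],[1,0,0,0,0,0,0],[1,0,0,0,0,0,0],[1,0,0,0,0,0,0],[1,0,0,0,0,0,0],[1,0,0,0,0,0,0]]]' 30; python3 f.py | head -8
```

```text
clock: 9.8
position: [0.4601, 0.3625, -0.0105]
tool_rot: [3.141, -0.0, 1.571]
force: [-1.3, -1.0, 5.6]
grip_width: 0.0458
finger_force: 30.3
-1 12 654 [-85. -83. -82. -81. -78. -77. -76.]
-1 16 617 [-83. -80. -78. -75. -70. -67. -10.]
-1 20 1070 [-97. -75. -71. -60. -38. -10.  -9.]
-1 24 1261 [-98. -85. -77. -58. -10. -10.  -9.]
-1 28 906 [-99. -91. -77. -44. -10.  -9.  -9.]
-1 32 839 [-99. -89. -66. -11. -10.  -9.  -9.]
-1 36 973 [-95. -94. -91. -11. -10.  -9.  -9.]
-1 40 1339 [-96. -95. -93. -84. -10.  -9.  -9.]
```

```bash
python3 -m creep '[[[1,0,0,-0.01,0,0,0],[1,0,0,-0.02,0,0,0],[1,0,0,-0.03,0,0,0],[1,0,0,-0.03,0,0,0],[1,0,0,-0.03,0,0,0],[1,0,0,-0.02,0,0,0],[1,0,0,0,0,0,0],[1,0,0,0,0,0,0]]]' 45; python3 - <<'E'
from h import *
s=observe();a=grab_frame("wrist");b=grab_frame("scene")
cv2.imwrite("pics/g2.png",np.hstack([cv2.resize(a["image"][100:400,120:520],(400,300)),cv2.resize(b["image"][130:280,140:340],(400,300))])[:,:,::-1])
X=toolpts(a);m=(abs(X[:,0])<.03)&(abs(X[:,1])<.0125)&(X[:,2]>-.11)&(X[:,2]<-.085);print("cap in tool",np.median(X[m],0),np.ptp(X[m],0),m.sum())
E
```

```text
clock: 10.65
position: [0.46, 0.3622, 0.1292]
tool_rot: [3.141, -0.0, 1.571]
force: [-0.2, -0.5, -1.7]
grip_width: 0.0451
finger_force: 47.2
cap in tool [ 0.00584446 -0.00129109 -0.09801806] [0.01552374 0.02216292 0.02498225] 3600
```

View pics/g2.png

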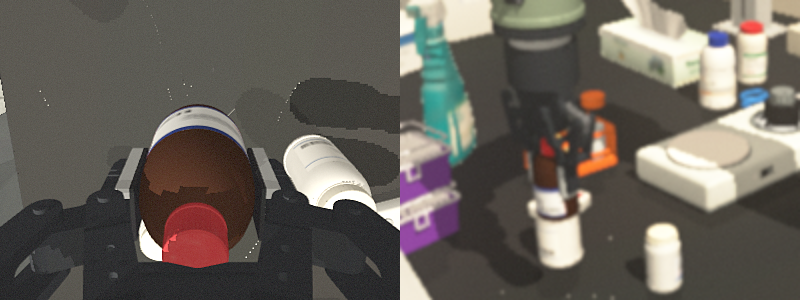

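The bottle is held upright in both views, and the jars are untouched. Carrying it over the plate.

```bash
python3 -m creep '[[[1,-0.02,0.007,0,0,0,0],[1,-0.035,0.012,0,0,0,0],[1,-0.042,0.014,0,0,0,0],[1,-0.042,0.014,0,0,0,0],[1,-0.042,0.014,0,0,0,0],[1,-0.042,0.014,0,0,0,0],[1,-0.042,0.014,0,0,0,0],[1,-0.042,0.014,0,0,0,0],[1,-0.035,0.012,0,0,0,0],[1,-0.02,0.007,0,0,0,0]]]'; python3 -m creep '[[[1,0,0,0,0,0,0],[1,0,0,0,0,0,0],[1,0,0,0,0,0,0]]]'
python3 - <<'E'
from h import *
s=observe();p=grab_frame("wrist");T=pose(s)@p["T_tool_cam"]
for r in tip_of(p,"plate_centre")[:2]: print("w",r["confidence"],px2w(p,*r["position"],.056,T))
for n in("scene","top"):
    p=grab_frame(n)
    for r in tip_of(p,"bottle_centre")[:1]: print(n,r["confidence"],px2w(p,*r["position"],s["position"][2]+.0105+.045))
E
```

```text
clock: 11.75
position: [0.582, -0.0032, 0.1278]
tool_rot: [-3.14, 0.001, 1.568]
force: [-0.1, 0.7, -1.7]
grip_width: 0.0453
finger_force: 47.2
clock: 12.05
position: [0.5816, 0.0017, 0.1287]
tool_rot: [-3.141, -0.001, 1.573]
force: [0.4, 0.4, -0.8]
grip_width: 0.0451
finger_force: 47.2
w 0.96 [ 0.58424697 -0.00102592  0.056     ]
scene 0.67 [ 0.6089058  -0.02095763  0.18415507]
top 0.47 [ 0.58534337 -0.0055022   0.18415507]
```

```bash
python3 -m creep '[[[1,-0.002,0.001,0.02,0,0,0],[1,0,0,0.025,0,0,0],[1,0,0,0.02,0,0,0],[1,0,0,0.01,0,0,0],[1,0,0,0.004,0,0,0],[1,0,0,0.002,0,0,0],[1,0,0,0,0,0,0]]]'; python3 -m creep '[[[1,0,0,0.001,0,0,0],[1,0,0,0.001,0,0,0],[1,0,0,0,0,0,0]]]'
```

```text
clock: 13.05
position: [0.5834, -0.0014, 0.0487]
tool_rot: [3.141, -0.0, 1.571]
force: [0.8, 0.4, -1.9]
grip_width: 0.045
finger_force: 47.2
clock: 13.35
position: [0.5832, -0.0015, 0.0463]
tool_rot: [3.141, 0.0, 1.571]
force: [-0.1, -0.2, -1.9]
grip_width: 0.0452
finger_force: 47.2
```

```bash
python3 -m creep '[[[1,0,0,0.001,0,0,0],[1,0,0,0.001,0,0,0],[1,0,0,0,0,0,0]]]'
```

```text
clock: 13.65
position: [0.5833, -0.0016, 0.0455]
tool_rot: [3.141, 0.001, 1.571]
force: [-8.3, -1.4, 27.1]
grip_width: 0.0449
finger_force: 50.4
```

Foot on the plate (27 N). Ease back 1 mm, then release.

```bash
python3 -m creep '[[[1,0,0,-0.001,0,0,0],[1,0,0,0,0,0,0],[-1,0,0,0,0,0,0],[-1,0,0,0,0,0,0],[-1,0,0,0,0,0,0],[-1,0,0,0,0,0,0],[-1,0,0,0,0,0,0],[-1,0,0,0,0,0,0]]]'; python3 -m creep '[[[-1,0,0,-0.03,0,0,0],[-1,0,0,-0.04,0,0,0],[-1,0,0,-0.04,0,0,0],[-1,0,0,-0.03,0,0,0],[-1,0,0,-0.02,0,0,0],[-1,0,0,0,0,0,-7.5],[-1,0,0,0,0,0,-7.5],[-1,0,0,0,0,0,-7.5],[-1,0,0,0,0,0,-7.5]]]'
python3 -m creep '[[[-1,-0.045,0.02,0,0,0,0],[-1,-0.045,0.02,0,0,0,0],[-1,-0.045,0.02,0,0,0,0],[-1,0,0,0,0,0,0],[-1,0,0,0,0,0,0]]]'
python3 - <<'E'
from h import *
s=observe();print(s["position"],s["tool_rot"],s["qpos"]);p=grab_frame("wrist");T=pose(s)@p["T_tool_cam"];im=p["image"][:,:,::-1].copy()
for n,z in dict(bottle_centre=.101,plate_centre=.056,dial_centre=.05,ring_lug=.0555,stop_pin=.0555,fine_mark=.1,ring_grip=.072,coarse_ring=.05).items():
    for r in tip_of(p,n)[:1]:
        u,v=r["position"];print(n,round(r["confidence"],2),np.round([u,v]),np.round(px2w(p,u,v,z,T),4))
X=toolpts(p);W=(pose(s)@np.c_[X,np.ones(len(X))].T).T[:,:3]
c=np.array([.577,-.1565])
for k in range(4):
  m=(np.linalg.norm(W[:,:2]-c,axis=1)<.035)&(abs(W[:,2]-.1005)<.006)
  c=(W[m,:2].min(0)+W[m,:2].max(0))/2;print("fine top",c,np.ptp(W[m],0),np.median(W[m,2]),m.sum())
m=(abs(W[:,2]-.146)<.005)&(np.linalg.norm(W[:,:2]-[.583,-.001],axis=1)<.04);print("cap",(W[m].min(0)+W[m].max(0))/2,m.sum())
cv2.imwrite("pics/w3.png",im)
E
```

```text
clock: 14.45
position: [0.583, -0.0015, 0.0451]
tool_rot: [-3.141, -0.0, 1.571]
force: [-0.8, -0.2, 0.1]
grip_width: 0.0852
finger_force: 0.0
clock: 15.35
position: [0.583, -0.0015, 0.2052]
tool_rot: [3.142, 0.0, 2.1]
force: [0.3, 0.1, 1.1]
grip_width: 0.0855
finger_force: 0.0
clock: 15.85
position: [0.7026, -0.0885, 0.204]
tool_rot: [-3.141, -0.001, 2.094]
force: [-0.3, 1.1, -0.4]
grip_width: 0.0857
finger_force: 0.0
[ 0.70256171 -0.08846982  0.20404397] [-3.14097341e+00 -1.37966061e-03  2.09408019e+00] [ 0.40475567  0.72130099 -0.65163044  1.31137647  0.43437079  1.25145412
  0.26274026]
bottle_centre 0.84 [241.  19.] [ 0.5849 -0.0028  0.101 ]
dial_centre 0.92 [180. 171.] [ 0.5782 -0.1552  0.05  ]
ring_lug 0.97 [145. 146.] [ 0.5402 -0.1469  0.0555]
stop_pin 0.81 [189. 135.] [ 0.5731 -0.1162  0.0555]
fine_mark 0.94 [145. 170.] [ 0.5643 -0.1499  0.1   ]
ring_grip 0.66 [170. 174.] [ 0.5767 -0.1543  0.072 ]
coarse_ring 0.62 [178. 170.] [ 0.5757 -0.1552  0.05  ]
fine top [ 0.57635782 -0.15550547] [0.03717394 0.0369591  0.00727186] 0.09964168064588486 1358
fine top [ 0.57635782 -0.15550547] [0.03717394 0.0369591  0.00727186] 0.09964168064588486 1358
fine top [ 0.57635782 -0.15550547] [0.03717394 0.0369591  0.00727186] 0.09964168064588486 1358
fine top [ 0.57635782 -0.15550547] [0.03717394 0.0369591  0.00727186] 0.09964168064588486 1358
cap [ 0.58413188 -0.00444506  0.14425614] 493
```

View pics/w3.png

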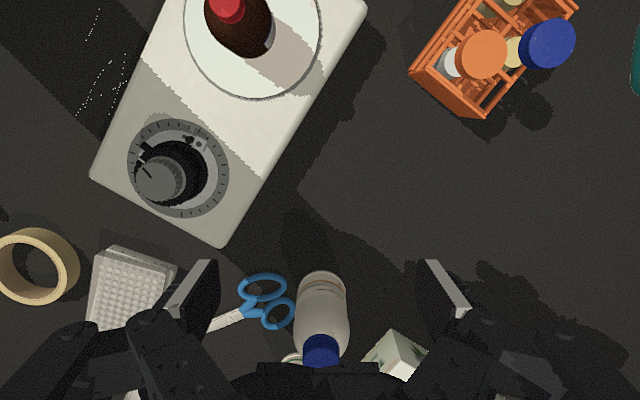

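The wrist view shows the bottle standing on the plate at (235,25), with its axis 2–3 mm from the plate centre. The lug is at (145,146), and the pin and block are at (189,135)–(200,145). The dial axis is (0.5764, −0.1553). Moving above it.

```bash
python3 -m creep '[[[-1,0.001,-0.035,0,0,0,0],[-1,0.002,-0.04,0,0,0,0],[-1,0.002,-0.04,0,0,0,0],[-1,0,-0.0277,0,0,0,0],[-1,0,0,0,0,0,0],[-1,0,0,0,0,0,0],[-1,0,0,0,0,0,0]]]'
python3 - <<'E'
from h import *
s=observe();p=grab_frame("wrist");T=pose(s);print(s["position"],s["tool_rot"])
X=toolpts(p);W=(T@np.c_[X,np.ones(len(X))].T).T[:,:3]
c=np.array([.5764,-.1553])
m=(np.linalg.norm(W[:,:2]-c,axis=1)<.028)&(abs(W[:,2]-.1005)<.003)
c2=(W[m,:2].min(0)+W[m,:2].max(0))/2;print("fine top",c2,np.ptp(W[m],0),m.sum(),"mean",W[m].mean(0))
d=T[:3,:3].T@np.r_[c2-s["position"][:2],0];print("tool shift",d)
T=T@p["T_tool_cam"]
for n,z in dict(ring_lug=.0555,stop_pin=.0555,fine_mark=.1,dial_centre=.05).items():
    for r in tip_of(p,n)[:1]:
        q=px2w(p,*r["position"],z,T);print(n,round(r["confidence"],2),np.round(q,4),np.degrees(np.arctan2(q[1]-c2[1],q[0]-c2[0])))
E
```

```text
clock: 17.0
position: [0.5772, -0.1548, 0.2053]
tool_rot: [3.141, 0.0, 2.096]
force: [-0.5, -0.0, -0.6]
grip_width: 0.0853
finger_force: 0.0
[ 0.57716201 -0.15477244  0.20526896] [3.14087021e+00 2.21631152e-05 2.09555648e+00]
fine top [ 0.57596311 -0.15560432] [0.03628873 0.03610232 0.00478796] 1226 mean [ 0.57587314 -0.1552683   0.09964039]
tool shift [-1.19293642e-04 -1.45435227e-03 -1.04804449e-06]
ring_lug 0.94 [ 0.5431 -0.1444  0.0555] 161.1822956298341
stop_pin 0.65 [ 0.575  -0.118   0.0555] 91.43704718592736
fine_mark 0.58 [ 0.5648 -0.1506  0.1   ] 155.81147223886862
dial_centre 0.43 [ 0.5741 -0.0718  0.05  ] 91.24979338004606
```

```bash
python3 -m creep '[[[-1,0,-0.0015,0.03,0,0,0],[-1,0,0,0.04,0,0,0],[-1,0,0,0.04,0,0,0],[-1,0,0,0.03,0,0,0],[-1,0,0,0.03,0,0,0],[-1,0,0,0.01,0,0,0],[-1,0,0,0.005,0,0,0],[-1,0,0,0.004,0,0,0],[-1,0,0,0,0,0,0],[-1,0,0,0,0,0,0]]]'; python3 -c "
from h import *
s=observe();print(s['moment'],s['qpos'])
X=toolpts(grab_frame('wrist'));W=(pose(s)@np.c_[X,np.ones(len(X))].T).T[:,:3]
for k in(-1,1):
  m=(k*X[:,1]>.040)&(k*X[:,1]<.056)&(abs(X[:,0])<.013)&(X[:,2]<-.03)&(X[:,2]>-.1);print(np.percentile(W[m,2],[1,5,50]))"
```

```text
clock: 18.25
position: [0.5757, -0.1564, 0.0171]
tool_rot: [3.141, 0.001, 2.095]
force: [0.6, 0.1, -0.1]
grip_width: 0.0854
finger_force: 0.0
[ 0.07109095 -0.00695931 -0.04360528] [ 0.55236224  0.76840375 -0.56959447  1.77919806  0.57294838  0.7639692
  0.20926443]
[0.04856654 0.04919374 0.08786388]
[0.048544   0.04915289 0.08893136]
```

```bash
python3 -m creep '[[[1,0,0,0,0,0,0],[1,0,0,0,0,0,0],[1,0,0,0,0,0,0],[1,0,0,0,0,0,0],[1,0,0,0,0,0,0],[1,0,0,0,0,0,0]]]' 50; python3 - <<'E'
from h import *
s=observe();print(s["moment"],s["force"],s["position"])
p=grab_frame("wrist");T=pose(s)@p["T_tool_cam"]
for n,z in dict(ring_lug=.0555,fine_mark=.1).items():
    for r in tip_of(p,n)[:1]:print(n,r["confidence"],px2w(p,*r["position"],z,T))
cv2.imwrite("pics/r1.png",cv2.resize(p["image"][120:400,120:520,::-1],(800,560)))
E
```

```text
clock: 18.9
position: [0.577, -0.1554, 0.0173]
tool_rot: [3.138, 0.001, 2.095]
force: [2.4, 3.5, 10.7]
grip_width: 0.0548
finger_force: 50.9
[ 0.71188434 -0.79176563 -0.04850164] [ 2.41818674  3.49246135 10.74942898] [ 0.57704363 -0.15544509  0.01731673]
ring_lug 0.65 [ 0.54174584 -0.14926397  0.0555    ]
fine_mark 0.59 [ 0.5628658  -0.14912017  0.1       ]
```

View pics/r1.png

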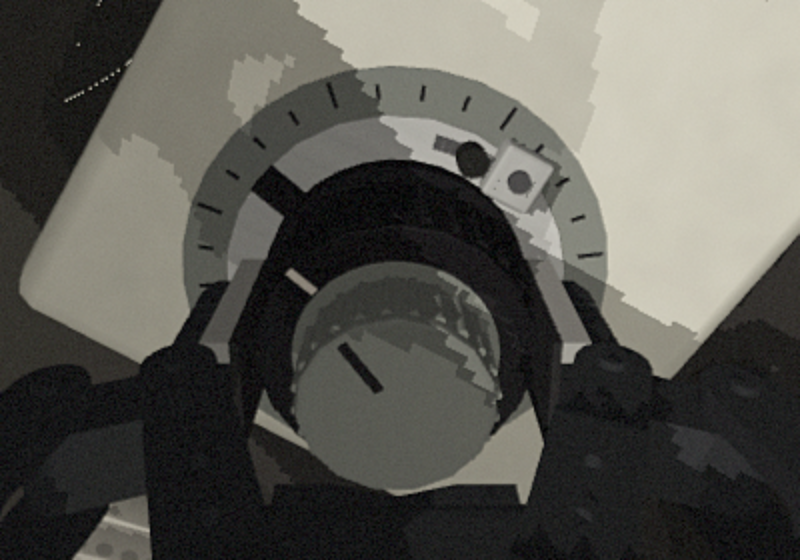

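The close view is clear. The lug is at (280,190), the pin at (473,160) and the block at (517,177). The pads hold the ring below the fine knob and clear of it. Turning 40° first.

```bash
cat > m.py <<'E'
from h import *
o=[]
for i in range(1):
    s=observe();o.append([*s["moment"],*s["force"],s["tool_rot"][2]])
print("M",np.round(s["moment"],3),"F",np.round(s["force"],1),"yaw",round(np.degrees(s["tool_rot"][2]),2),"tau7",round(s["joint_efforts"][6],3))
E
python3 -m creep '[[[1,0,0,0,0,0,2],[1,0,0,0,0,0,4],[1,0,0,0,0,0,4],[1,0,0,0,0,0,4]]]' 60; python3 m.py
python3 -m creep '[[[1,0,0,0,0,0,5],[1,0,0,0,0,0,5],[1,0,0,0,0,0,5],[1,0,0,0,0,0,5],[1,0,0,0,0,0,4],[1,0,0,0,0,0,2]]]'; python3 m.py
python3 -m creep '[[[1,0,0,0,0,0,0],[1,0,0,0,0,0,0]]]'; python3 m.py
python3 - <<'E'
from h import *
s=observe();p=grab_frame("wrist");T=pose(s)@p["T_tool_cam"];c=np.array([.5762,-.1555])
for n,z in dict(ring_lug=.0555,stop_pin=.0555,fine_mark=.1).items():
    for r in tip_of(p,n)[:1]:
        q=px2w(p,*r["position"],z,T);print(n,round(r["confidence"],2),q.round(4),np.degrees(np.arctan2(q[1]-c[1],q[0]-c[0])))
E
```

```text
clock: 19.45
position: [0.5772, -0.1554, 0.0174]
tool_rot: [3.138, 0.001, 1.848]
force: [3.6, 3.3, 10.6]
grip_width: 0.0547
finger_force: 60.8
M [ 0.809 -0.853  0.165] F [ 3.6  3.3 10.6] yaw 105.9 tau7 1.726
clock: 20.05
position: [0.5773, -0.1555, 0.0174]
tool_rot: [3.138, -0.001, 1.395]
force: [4.7, 3.1, 10.0]
grip_width: 0.0548
finger_force: 61.2
M [ 0.622 -1.04   0.167] F [ 4.7  3.1 10. ] yaw 79.92 tau7 -0.06
clock: 20.25
position: [0.5773, -0.1554, 0.0174]
tool_rot: [3.138, -0.001, 1.397]
force: [3.8, 2.8, 11.0]
grip_width: 0.0544
finger_force: 61.1
M [ 0.741 -1.024 -0.133] F [ 3.8  2.8 11. ] yaw 80.05 tau7 0.062
ring_lug 0.94 [ 0.555  -0.1276  0.0555] 127.18166333112835
stop_pin 0.72 [ 0.5727 -0.1192  0.0555] 95.49808945192534
fine_mark 0.69 [ 0.5653 -0.1138  0.1   ] 104.68199601068108
```

```bash
python3 -m creep '[[[1,0,0,0,0,0,1],[1,0,0,0,0,0,2],[1,0,0,0,0,0,2],[1,0,0,0,0,0,2],[1,0,0,0,0,0,2],[1,0,0,0,0,0,1]]]' >/dev/null; python3 m.py
python3 -m creep '[[[1,0,0,0,0,0,0.3],[1,0,0,0,0,0,0.3],[1,0,0,0,0,0,0.3]]]' >/dev/null; python3 m.py
python3 -m creep '[[[1,0,0,0,0,0,0.3],[1,0,0,0,0,0,0.3],[1,0,0,0,0,0,0.3]]]' >/dev/null; python3 m.py
```

```text
M [ 0.641 -1.063  0.104] F [ 4.8  2.6 10.2] yaw 70.0 tau7 -0.083
M [ 0.639 -1.108  0.092] F [5.3 2.8 9.7] yaw 69.16 tau7 -0.018
M [ 0.592 -1.081  0.116] F [ 5.1  3.4 11.4] yaw 68.26 tau7 -0.016
```

Sliding reading is about 0.10 N m (drag plus bias), so contact at 9 N should read about 0.42. I'm continuing in 0.9° steps, stopping on any rise.

```bash
echo 'import sys; sys.exit(1 if s["moment"][2]>.19 else 0)' >> m.py
python3 -m creep '[[[1,0,0,0,0,0,0.3],[1,0,0,0,0,0,0.3],[1,0,0,0,0,0,0.3]]]' >/dev/null; python3 m.py && 
python3 -m creep '[[[1,0,0,0,0,0,0.3],[1,0,0,0,0,0,0.3],[1,0,0,0,0,0,0.3]]]' >/dev/null && python3 m.py &&
python3 -m creep '[[[1,0,0,0,0,0,0.3],[1,0,0,0,0,0,0.3],[1,0,0,0,0,0,0.3]]]' >/dev/null && python3 m.py &&
python3 -m creep '[[[1,0,0,0,0,0,0.3],[1,0,0,0,0,0,0.3],[1,0,0,0,0,0,0.3]]]' >/dev/null && python3 m.py &&
python3 -m creep '[[[1,0,0,0,0,0,0.3],[1,0,0,0,0,0,0.3],[1,0,0,0,0,0,0.3]]]' >/dev/null && python3 m.py &&
python3 -m creep '[[[1,0,0,0,0,0,0.3],[1,0,0,0,0,0,0.3],[1,0,0,0,0,0,0.3]]]' >/dev/null && python3 m.py
```

```text
M [ 0.633 -1.023  0.166] F [ 4.9  3.7 10.4] yaw 67.36 tau7 -0.016
M [ 0.627 -1.059  0.144] F [ 4.8  3.1 10.2] yaw 66.46 tau7 -0.016
M [ 0.579 -1.156  0.139] F [ 4.   1.6 10. ] yaw 65.56 tau7 -0.016
M [ 0.654 -1.087  0.2  ] F [5.2 3.9 9.7] yaw 64.66 tau7 -0.016
```

```bash
python3 - <<'E'
from h import *
s=observe();p=grab_frame("wrist");T=pose(s)@p["T_tool_cam"];c=np.array([.5762,-.1555])
for n,z in dict(ring_lug=.0555,stop_pin=.0555,fine_mark=.1).items():
    for r in tip_of(p,n)[:2]:
        q=px2w(p,*r["position"],z,T);print(n,round(r["confidence"],2),q.round(4),np.degrees(np.arctan2(q[1]-c[1],q[0]-c[0])))
cv2.imwrite("pics/r2.png",cv2.resize(p["image"][120:400,120:520,::-1],(800,560)))
E
```

```text
stop_pin 0.78 [ 0.5735 -0.1195  0.0555] 94.24025951774871
fine_mark 0.58 [ 0.5631 -0.1505  0.1   ] 159.20470976987406
```

View pics/r2.png

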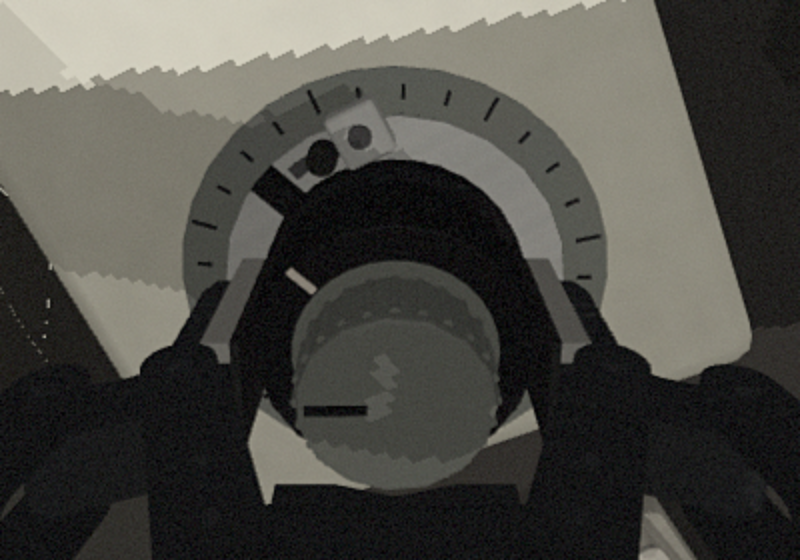

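The lug at (280,190) is still about 13 mm centre-to-centre from the pin at (322,157), so roughly 10° remain. The 0.20 reading was drag noise. The fine mark has not turned with the ring.

```bash
sed -i 's/>.19/>.25/' m.py
python3 -m creep '[[[1,0,0,0,0,0,0.5],[1,0,0,0,0,0,0.5],[1,0,0,0,0,0,0.5],[1,0,0,0,0,0,0.5]]]' >/dev/null; python3 m.py && 
python3 -m creep '[[[1,0,0,0,0,0,0.5],[1,0,0,0,0,0,0.5],[1,0,0,0,0,0,0.5],[1,0,0,0,0,0,0.5]]]' >/dev/null; python3 m.py && 
python3 -m creep '[[[1,0,0,0,0,0,0.3],[1,0,0,0,0,0,0.3],[1,0,0,0,0,0,0.3]]]' >/dev/null && python3 m.py &&
python3 -m creep '[[[1,0,0,0,0,0,0.3],[1,0,0,0,0,0,0.3]]]' >/dev/null && python3 m.py &&
python3 -m creep '[[[1,0,0,0,0,0,0.3],[1,0,0,0,0,0,0.3]]]' >/dev/null && python3 m.py &&
python3 -m creep '[[[1,0,0,0,0,0,0.3],[1,0,0,0,0,0,0.3]]]' >/dev/null && python3 m.py &&
python3 -m creep '[[[1,0,0,0,0,0,0.3],[1,0,0,0,0,0,0.3]]]' >/dev/null && python3 m.py &&
python3 -m creep '[[[1,0,0,0,0,0,0.3],[1,0,0,0,0,0,0.3]]]' >/dev/null && python3 m.py
```

```text
M [ 0.561 -1.124  0.097] F [ 5.3  1.7 10.5] yaw 62.65 tau7 0.073
M [ 0.591 -1.133  0.103] F [5.6 3.  9.3] yaw 60.65 tau7 0.073
M [ 0.592 -1.147  0.139] F [5.3 3.1 9.9] yaw 59.76 tau7 -0.017
M [ 0.625 -1.145  0.176] F [5.4 2.4 9.9] yaw 59.16 tau7 -0.017
M [ 0.578 -1.171  0.164] F [5.2 3.  9.6] yaw 58.56 tau7 -0.017
M [ 0.611 -1.143  0.171] F [5.2 2.  9.6] yaw 57.97 tau7 -0.017
M [ 0.597 -1.156  0.224] F [5.4 2.3 9.8] yaw 57.36 tau7 -0.017
M [ 0.613 -1.119  0.178] F [5.7 2.8 9. ] yaw 56.76 tau7 -0.017
```

```bash
sed -i 's/>.25/>.27/' m.py
python3 -m creep '[[[1,0,0,0,0,0,0.2],[1,0,0,0,0,0,0.2]]]' >/dev/null && python3 m.py &&
python3 -m creep '[[[1,0,0,0,0,0,0.2],[1,0,0,0,0,0,0.2]]]' >/dev/null && python3 m.py &&
python3 -m creep '[[[1,0,0,0,0,0,0.2],[1,0,0,0,0,0,0.2]]]' >/dev/null && python3 m.py &&
python3 -m creep '[[[1,0,0,0,0,0,0.2],[1,0,0,0,0,0,0.2]]]' >/dev/null && python3 m.py &&
python3 -m creep '[[[1,0,0,0,0,0,0.2],[1,0,0,0,0,0,0.2]]]' >/dev/null && python3 m.py &&
python3 -m creep '[[[1,0,0,0,0,0,0.2],[1,0,0,0,0,0,0.2]]]' >/dev/null && python3 m.py &&
python3 -m creep '[[[1,0,0,0,0,0,0.2],[1,0,0,0,0,0,0.2]]]' >/dev/null && python3 m.py &&
python3 -m creep '[[[1,0,0,0,0,0,0.2],[1,0,0,0,0,0,0.2]]]' >/dev/null && python3 m.py
```

```text
M [ 0.603 -1.147  0.159] F [6.1 2.6 9. ] yaw 56.36 tau7 -0.066
M [ 0.595 -1.191  0.124] F [5.4 3.3 9.4] yaw 55.97 tau7 -0.062
M [ 0.567 -1.193  0.113] F [ 5.6  3.3 10. ] yaw 55.56 tau7 -0.062
M [ 0.547 -1.147  0.128] F [6.1 3.1 9.5] yaw 55.17 tau7 -0.062
M [ 0.592 -1.093  0.123] F [5.7 3.6 9.8] yaw 54.77 tau7 -0.062
M [ 0.624 -1.214  0.168] F [6.1 2.5 9.3] yaw 54.37 tau7 -0.062
M [ 0.555 -1.197  0.174] F [6.  2.8 8.7] yaw 53.96 tau7 -0.096
M [ 0.6   -1.158  0.242] F [6.  2.9 9.6] yaw 53.57 tau7 -0.149
```

Both the moment and joint 7 torque are beginning to climb: contact. Now single 0.2° steps.

```bash
sed -i 's/>.27/>.36/' m.py
python3 -m creep '[[[1,0,0,0,0,0,0.2],[1,0,0,0,0,0,0]]]' >/dev/null && python3 m.py &&
python3 -m creep '[[[1,0,0,0,0,0,0.2],[1,0,0,0,0,0,0]]]' >/dev/null && python3 m.py
```

```text
M [ 0.561 -1.198  0.145] F [ 5.   2.8 10. ] yaw 53.37 tau7 -0.236
M [ 0.509 -1.125  0.155] F [5.9 3.1 9.7] yaw 53.17 tau7 -0.271
```

```bash

python3 -m creep '[[[1,0,0,0,0,0,0.2]]]' >/dev/null && python3 m.py &&
python3 -m creep '[[[1,0,0,0,0,0,0.2]]]' >/dev/null && python3 m.py
```

```text
M [ 0.518 -1.172  0.321] F [5.1 2.3 8.6] yaw 52.98 tau7 -0.17
M [ 0.522 -1.126  0.316] F [5.8 2.8 9.7] yaw 52.78 tau7 -0.255
```

```bash

python3 -m creep '[[[1,0,0,0,0,0,0.2]]]' >/dev/null && python3 m.py &&
python3 -m creep '[[[1,0,0,0,0,0,0.2]]]' >/dev/null && python3 m.py
```

```text
M [ 0.558 -1.157  0.405] F [ 5.4  2.7 10.2] yaw 52.58 tau7 -0.292
```

```bash

python3 -m creep '[[[1,0,0,0,0,0,0.2]]]' >/dev/null; python3 m.py; for i in 1 2 3 4; do python3 -m creep '[[[1,0,0,0,0,0,0]]]' >/dev/null; python3 m.py;done
```

```text
M [ 0.51  -1.176  0.378] F [5.7 2.1 9.3] yaw 52.38 tau7 -0.322
M [ 0.531 -1.208  0.288] F [5.6 2.8 9.8] yaw 52.38 tau7 -0.381
M [ 0.578 -1.173  0.306] F [ 5.1  3.1 10.1] yaw 52.39 tau7 -0.291
M [ 0.586 -1.205  0.295] F [ 5.7  2.3 10.3] yaw 52.38 tau7 -0.291
M [ 0.529 -1.168  0.254] F [ 5.7  2.2 10.4] yaw 52.39 tau7 -0.291
```

```bash

python3 -m creep '[[[1,0,0,0,0,0,0.2]]]' >/dev/null; python3 m.py; python3 -m creep '[[[1,0,0,0,0,0,0],[1,0,0,0,0,0,0],[1,0,0,0,0,0,0]]]' >/dev/null; python3 m.py
python3 -m creep '[[[-1,0,0,0,0,0,0],[-1,0,0,0,0,0,0],[-1,0,0,0,0,0,0],[-1,0,0,0,0,0,0],[-1,0,0,0,0,0,0],[-1,0,0,0,0,0,0]]]'; python3 m.py
python3 - <<'E'
from h import *
p=grab_frame("wrist")
cv2.imwrite("pics/r3.png",cv2.resize(p["image"][120:400,120:520,::-1],(800,560)))
E
```

```text
M [ 0.476 -1.108  0.44 ] F [5.5 2.1 9.9] yaw 52.19 tau7 -0.287
M [ 0.526 -1.194  0.385] F [4.8 3.  9.9] yaw 52.18 tau7 -0.331
clock: 28.95
position: [0.5751, -0.1562, 0.016]
tool_rot: [-3.141, 0.0, 0.91]
force: [0.3, -0.6, 0.2]
grip_width: 0.0852
finger_force: 0.0
M [-0.018  0.003  0.017] F [ 0.3 -0.6  0.2] yaw 52.12 tau7 -0.0
```

View pics/r3.png

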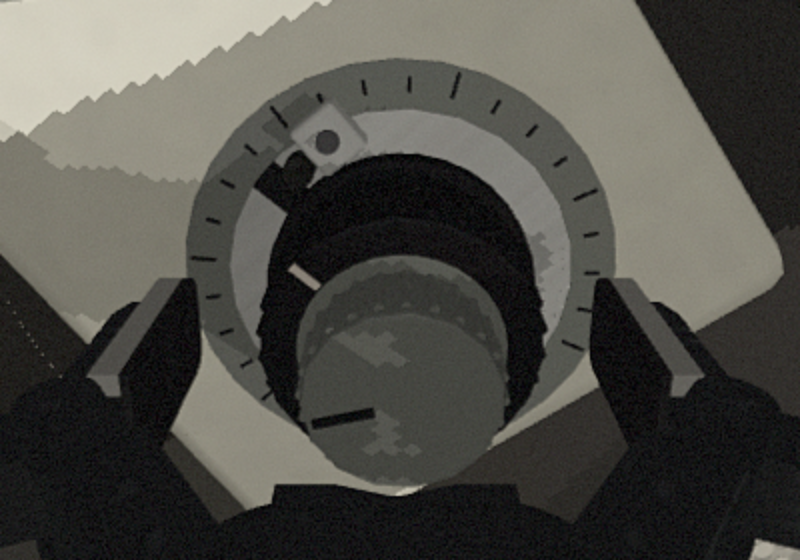

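Fingers are open. The lug at (280,185) rests against the pin at (297,170), and the fine mark has kept its direction. The bottle is on the plate. Handing in.

```bash
python3 -c "
from workcell import *
print(job_done())"
```

```text
the job is handed in; nothing more can be done
None
```

I handed the job in, but the interface gave no verdict: the bottle stands released about 3 mm from the plate's centre, and the coarse ring's lug was pressed to about 8 N by the moment reading and left against the pin. The fine knob's mark kept its direction in the last close view, and I never saw the gripper touch the jars or tape, though I took no final picture of them.

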